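Clear the spanner and lift the parts tray level

ROBOT

A 6-joint arm with a two-finger parallel gripper is mounted at the origin on a cart in front of the work surface, level with it; the furniture and walls round the work are solid. World frame = base frame: x ahead of the robot, y to its left, z up, the work surface at z = 0. Lengths are in m, angles in rad, forces in N, time in s.
With the tool pointing down it reaches from about 0.4 to 0.825 m from the base axis. Payload 7 kg.
Tool frame: the origin (TCP) lies midway between the tips of the shut fingers; the grasp point (between the pads) lies 19 mm behind it; z points along the fingers, y is the direction in which the jaws open and shut (so a half turn about z gives the same grasp; the last joint's range is limited). The gripper opens to 85 mm and grips with 20 to 120 N. Pads are 22 mm wide; open, the fingers measure 114 mm over their backs; the gripper's body (76 mm by 85 mm) begins 54 mm behind the grasp point. The pads swing forward as they close: fully open they stand 13 mm farther back than shut.
Start: joints at [1.469, 0.359, 0.012, 0, -1.224, -0.288], TCP at [0.257, 0.624, 0.231] pointing down, gripper open.
Joint ranges: [-3.07, 3.07], [-1.43, 2.12], [-1.02, 1.25], [-3.03, 1.67], [-3.05, -0], [-3.03, 3.03]. Speed limits (rad/s): [2.39, 2.39, 3.01, 3.14, 3.14, 3.14].

INTERFACE

Orientations are given as a rotation vector (axis times angle).
In Python, from station import observe, read_camera, job_done gives the robot as it stands. The module is installed in compiled form; this text tells all that it offers.
- The arm moves only by the tool carry_out, never from a script. Its argument "plan" is one flat list of numbers, 4 for each row, row after row: the shift along the tool's x, y, z in mm, then the turn about the tool's z in degrees. A call has exactly 8 rows; each row shifts and turns the commanded pose from where the row before left it, along the tool's axes as they then stand; what a row does not reach is not made up. A row lasts 1/10 s, in which the tool goes at most 50 mm and 8.59 degrees, less where a joint would pass 70% of its speed; a pose out of reach is approached as far as the arm can. A call with a gripper value outside its range is refused whole. "hand" is the closure, from -1 (fully open) to 1 (shut), set as the call begins (left out, the last holds). The fingers move at their own pace and stop on an object; the grip force is fixed at half the most. Time passes only in rows, so rows that do not move let the fingers close, or fill a call up. It gives the time, the measured TCP pose, the force and the opening at its end, in the units of the state.
- observe(): the state, without advancing time (a new reading comes with each control period).
- read_camera(name): name is "scene" or "top"; returns a dict with "color" (400x640x3 uint8, red, green, blue), "fx", "fy", "cx", "cy" (pixels), "rvec" (rotation vector, rad) and "tvec" (3), from world to camera coordinates, as OpenCV has them. Camera axes: x right, y down, z forward; pixel columns grow to the right and rows downward; lengths in m; the calibration is good to about 2 mm. A picture is of the moment at which its call begins. There is no depth.
- job_done(): hands the job in, once; it reports no verdict.
The state is a dict: "time_s": time; "joints": joint angles; "joint_vel": joint speeds; "tau": joint torques, N m; "tool_pos": TCP position; "tcp_rot": TCP orientation; "wrist_force": force on the tool from outside, world axes, zero at the start; "ft_torque": the same for the moment, N m; "finger_gap": finger opening in m.
Only numpy, scipy, OpenCV 4.12 (cv2) and the standard library are available. Lean on these libraries where they do the work, as an engineer would, in place of code of your own. Each camera call takes 0.05 s, during which the arm holds its last target. There are 200 camera calls.

TASK

A spanner has been left lying across the green parts tray, over its carrying bar. First take the spanner off and lay it flat on the bare bench clear of the tray (lay it, do not drop it), then take the tray by the middle of its bar and lift it 10 to 20 cm clear of the bench, keeping it level so that the bushings inside stay standing, and hold it still there, hanging free, for three seconds; finish while still holding it up. Leave the micrometer, the dial gauge and the tape measure where they are.

Things in the scene. Friction and masses are not known exactly. Their poses are not given: they have to be found in the camera images.
- parts_tray: Loose open green tray, 150 (x) x 240 (y) x 75 mm tall, about 0.8 kg with contents; origin under its centre, z up. Walls, floor 4 mm. A bar runs along y at x = 0 from end to end, z = 35 to 55 mm, 20 mm below the rims; its middle 130 mm is a black grip 14 mm wide. Beside the bar it is open down to the floor and empty within 45 mm of the middle (along y).
- spanner: Loose steel open-ended spanner, 228 mm long (y), 6 mm thick, 0.15 kg; origin at mid-length on its underside, z up. Shank 16 mm wide from y = -80 to 80 mm, z = 1 to 6 mm; heads up to 41 mm wide. At the start it lies flat on the tray's two long rims, across the middle of the bar. Bare bench to lay it on: always x = 0.36 to 0.58, y = -0.30 to -0.14.
- short_bushing: Brass bushing, 44 mm diameter, 30 mm tall. It stands upright loose on the tray floor, origin at the centre of its underside, own z up.
- flanged_bushing: Pale bushing with a wider foot flange, 36 mm diameter over the flange, 46 mm tall. It stands upright loose on the tray floor, origin at the centre of its underside, own z up.
- long_bushing: Slim pale bushing, 26 mm diameter, 55 mm tall. It stands upright loose on the tray floor, origin at the centre of its underside, own z up.
- micrometer: Micrometer with green frame lying on the bench beyond the tray, to its right (-y), 51 (x) x 139 (y) x 18 mm, origin under its centre. Leave alone.
- dial_gauge: Round white dial gauge lying on the bench to the right (-y), 100 (x) x 57 (y) x 20 mm, origin under its centre. Leave alone.
- tape_measure: Yellow tape measure standing on the bench to the left (+y), 36 (x) x 77 (y) x 65 mm tall, origin under its centre. Leave alone.
- bench_vice: Blue bench vice fixed at the far left of the bench. The tray must hang free of it.
- fluid_bottle: Fluid bottle with red nozzle, 60 mm diameter, 200 mm tall, fixed at the left of the bench. The tray must hang free of it.

How it is judged:
By the outcome, as a careful person would: the job done as asked, in the order asked, and still so for the second after the job is handed in, while the arm keeps its last pose, push and grip.
It also fails if it takes over 59 s, if anything falls off the work surface, if the arm or the gripper's body presses on something with over 40 N, if the wrist force passes 120 N, or if a joint passes its speed limit or range.

## Working session

There is one attempt and no reset: what is moved stays moved. The work goes in short steps, Python scripts to look and compute and a tool call to move; the robot and the scene stay as the last step left them, time stands still between calls to the robot, and variables do not carry over. Pictures are saved under pics/ and viewed, about 8 in all and at most 12, crops included, and the job is handed in when it is done.

Besides the shell and the picture viewer there is one more tool, called as a command line: name --argument value ..., lists and objects as JSON in quotes. carry_out: Moves the arm, as the interface text tells. Its arguments: {"type":"object","properties":{"plan":{"type":"array","items":{"type":"number"}},"hand":{"type":"number"}},"required":["plan"]}

```bash
mkdir -p pics
cat > h.py <<'E'
import numpy as np, cv2
from station import observe, read_camera, job_done
def snap(n,f=None):
    c=read_camera(n)
    if f: cv2.imwrite('pics/'+f,c['color'][:,:,::-1])
    return c
def ray(c,uv,z):
    R=cv2.Rodrigues(np.array(c['rvec'],float))[0];t=np.array(c['tvec'],float).ravel()
    o=-R.T@t
    uv=np.atleast_2d(np.array(uv,float))
    d=np.c_[(uv[:,0]-c['cx'])/c['fx'],(uv[:,1]-c['cy'])/c['fy'],np.ones(len(uv))]@R
    return o+d*((z-o[2])/d[:,2])[:,None]
def proj(c,P):
    R=cv2.Rodrigues(np.array(c['rvec'],float))[0];t=np.array(c['tvec'],float).ravel()
    q=np.atleast_2d(P)@R.T+t
    return np.c_[c['fx']*q[:,0]/q[:,2]+c['cx'],c['fy']*q[:,1]/q[:,2]+c['cy']]
def st():
    s=observe();print({k:np.round(v,4).tolist() for k,v in s.items()})
    R=cv2.Rodrigues(np.array(s['tcp_rot'],float))[0];print('R',R.round(3).tolist());return s,R
E
python3 - <<'E'
from h import *
for n in('scene','top'):
    c=snap(n,n+'0.png');R=cv2.Rodrigues(np.array(c['rvec'],float))[0];print(n,c['fx'],c['cx'],c['cy'],(-R.T@np.array(c['tvec'])).round(3),R.round(3).tolist())
st()
E
```

```text
scene 413.2717391766789 324.64795537664196 203.1234009905661 [ 1.472 -0.026  1.295] [[0.114, 0.993, -0.017], [0.799, -0.101, -0.592], [-0.59, 0.054, -0.806]]
top 428.59728676727593 320.79576890611395 200.08700258123906 [0.429 0.05  1.348] [[-0.015, -1.0, 0.001], [-0.993, 0.015, -0.12], [0.12, -0.003, -0.993]]
{'time_s': 0.1, 'joints': [1.4691, 0.3593, 0.0112, -0.0003, -1.2241, -0.2881], 'joint_vel': [0.0001, -0.0017, 0.0006, 0.0041, -0.0005, -0.0004], 'tau': [-0.0019, -58.4768, 29.4106, 6.9545, -0.0032, 0.0], 'tool_pos': [0.2564, 0.624, 0.2305], 'tcp_rot': [3.0806, -0.6083, -0.0002], 'wrist_force': [-0.1836, -1.192, -0.1502], 'ft_torque': [-0.0339, -0.0852, -0.0423], 'finger_gap': 0.0854}
R [[0.925, -0.38, -0.0], [-0.38, -0.925, -0.001], [0.0, 0.001, -1.0]]
```

View pics/top0.png

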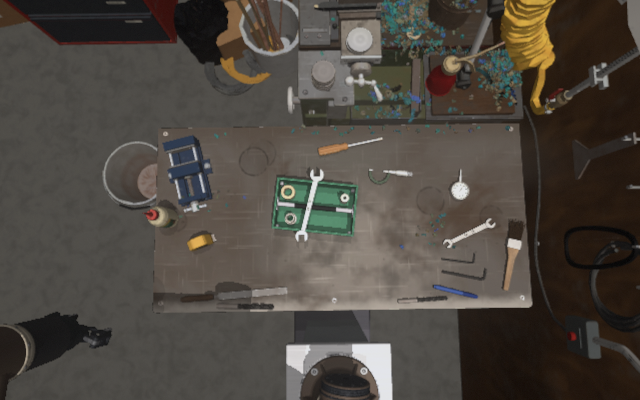

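View pics/scene0.png

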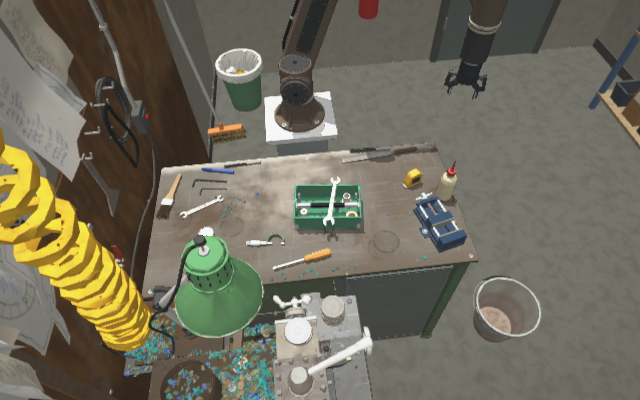

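Run:
```python
from h import *
c=snap('top');im=c['color'];hsv=cv2.cvtColor(im,cv2.COLOR_RGB2HSV)
roi=np.zeros(im.shape[:2],np.uint8);roi[160:250,262:366]=1
g=cv2.inRange(hsv,(65,90,40),(90,255,255))*roi
h=cv2.convexHull(np.argwhere(g>0)[:,::-1].astype(np.float32))
P=ray(c,h[:,0],0.075)[:,:2]
r=cv2.minAreaRect(P.astype(np.float32));print('tray',r, cv2.boxPoints(r).round(4).tolist())
w=((hsv[:,:,1]<40)&(hsv[:,:,2]>130)).astype(np.uint8)*roi
n,l,s,cc=cv2.connectedComponentsWithStats(w)
k=1+np.argmax(s[1:,4]);print(s[1:].tolist())
p=np.argwhere(l==k)[:,::-1]
Q=ray(c,p,0.081)[:,:2];r=cv2.minAreaRect(Q.astype(np.float32));print('span',r)
m=Q.mean(0);q=Q-m;v=np.linalg.svd(q,full_matrices=0)[2][0];t=q@v;print(m,v,t.min(),t.max(),'mid',m+v*(t.min()+t.max())/2)
b=cv2.inRange(hsv,(0,0,0),(180,120,55))*roi
p=np.argwhere(b>0)[:,::-1]
Q=ray(c,p,0.055)[:,:2]
# spanner crop big
cr=cv2.resize(im[160:250,262:366],None,fx=7,fy=6.5,interpolation=cv2.INTER_CUBIC);cv2.imwrite('pics/crop1.png',cr[:,:,::-1])
for n,uv in dict(bottle=(155,215),tape=(201,242),micro=(388,175),dial=(460,190),vice=(188,170)).items(): print(n,ray(c,uv,0.02).round(3))
```

```text
tray ((0.5654376745223999, 0.06497939676046371), (0.24068501591682434, 0.15095826983451843), 83.37665557861328) [[0.4765999913215637, -0.045899998396635056], [0.6265000104904175, -0.0632999986410141], [0.6542999744415283, 0.17579999566078186], [0.5042999982833862, 0.1932000070810318]]
[[295, 169, 29, 73, 472], [281, 182, 2, 3, 6], [340, 193, 10, 9, 62], [277, 197, 18, 10, 78], [282, 196, 2, 2, 2], [276, 207, 1, 3, 3], [336, 207, 18, 7, 72], [285, 213, 12, 11, 81], [345, 212, 21, 38, 445], [277, 225, 1, 2, 2], [349, 232, 1, 1, 1], [331, 235, 2, 2, 3], [309, 239, 6, 5, 14], [325, 241, 9, 4, 22], [302, 244, 2, 3, 3], [304, 245, 7, 5, 15], [300, 246, 1, 1, 1], [302, 248, 1, 1, 1]]
span ((0.5694891214370728, 0.08097878843545914), (0.041454024612903595, 0.22582943737506866), 75.91389465332031)
[0.57123619 0.08112614] [-0.96532637  0.26104596] -0.111417909885033 0.11472914751754733 mid [0.56963798 0.08155833]
bottle [[0.551 0.562 0.02 ]]
tape [[0.465 0.418 0.02 ]]
micro [[ 0.666 -0.166  0.02 ]]
dial [[ 0.615 -0.39   0.02 ]]
vice [[0.692 0.463 0.02 ]]
```

View pics/crop1.png

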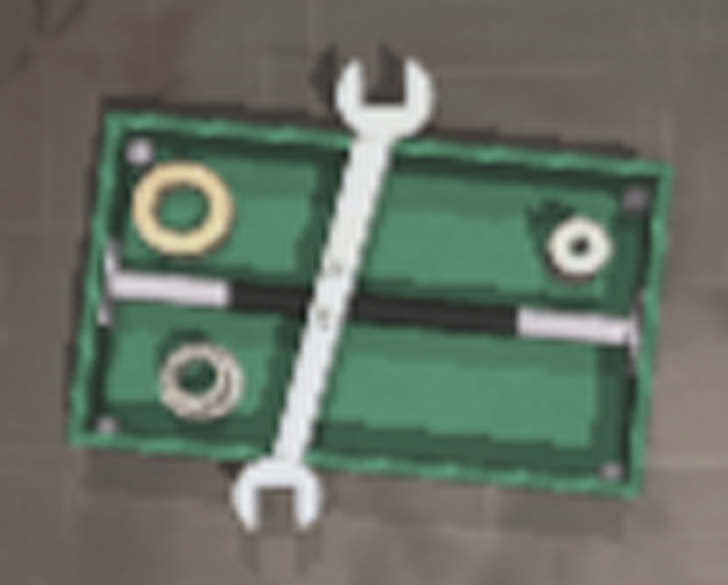

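carry_out --plan '[15, 12, 0, 0, 31, 24, 0, 0, 31, 24, 0, 0, 31, 24, 0, 0, 31, 24, 0, 0, 31, 24, 0, 0, 31, 24, 0, 0, 31, 24, 0, 0]' --hand -1

```text
time_s: 0.95
tool_pos: [0.4032, 0.3675, 0.2314]
tcp_rot: [-3.082, 0.608, 0.0]
wrist_force: [0.6, 0.4, -0.1]
finger_gap: 0.0852
```

carry_out --plan '[31, 24, 5, 0, 31, 24, 5, 0, 31, 24, 10, 0, 31, 24, 10, 0, 31, 24, 10, 0, 31, 24, 10, 0, 31, 24, 10, 0, 20, 15, 0, -7.2]'

```text
time_s: 1.75
tool_pos: [0.5519, 0.1072, 0.1698]
tcp_rot: [3.113, -0.415, -0.004]
wrist_force: [0.1, -0.1, 0.2]
finger_gap: 0.0855
```

```bash
cat >> h.py <<'E'
def goal(P):
    s,R=st();print('tool mm',(R.T@(np.array(P)-s['tool_pos'])*1000).round(1));return s,R
E
python3 -c "
from h import *
goal([.5696,.0815,.12])"
```

```text
{'time_s': 1.75, 'joints': [0.5398, 0.225, -0.3244, -0.0004, -1.0239, 0.7662], 'joint_vel': [-0.4549, 0.1151, 0.187, 0.0057, -0.0563, 1.806], 'tau': [1.9568, -45.9675, 25.784, 6.3407, 0.3188, -4.1134], 'tool_pos': [0.5519, 0.1072, 0.1698], 'tcp_rot': [3.1127, -0.4149, -0.0036], 'wrist_force': [0.1493, -0.0715, 0.2426], 'ft_torque': [0.0265, -0.0024, -0.0178], 'finger_gap': 0.0855}
R [[0.965, -0.262, -0.002], [-0.262, -0.965, -0.001], [-0.002, 0.002, -1.0]]
tool mm [23.9 20.1 49.7]
```

carry_out --plan '[12, 10, 10, 0, 12, 10, 10, 0, 0, 0, 10, 0, 0, 0, 10, 0, 0, 0, 10, 0, 0, 0, 5, 0, 0, 0, 0, 0, 0, 0, 0, 0]'

```text
time_s: 2.55
tool_pos: [0.5704, 0.0853, 0.1165]
tcp_rot: [-3.114, 0.413, -0.0]
wrist_force: [0.5, -0.6, 0.2]
finger_gap: 0.0855
```

```bash
python3 -c "
from h import *
goal([.5696,.0815,.061])
c=snap('scene','s2.png');im=c['color'][150:260,260:400];cv2.imwrite('pics/s2c.png',cv2.resize(im,None,fx=5,fy=5,interpolation=2)[:,:,::-1])
# second-view check of spanner ends
hsv=cv2.cvtColor(c['color'],cv2.COLOR_RGB2HSV)
for P in ([.5696-.108,.0815+.029,.081],[.5696+.108,.0815-.029,.081],[.5655,.065,.055]): print(proj(c,P)-[260,150])
"
```

```text
{'time_s': 2.55, 'joints': [0.4875, 0.2991, -0.36, 0.0002, -0.9114, 0.8198], 'joint_vel': [-0.0031, -0.0073, 0.0054, 0.0001, -0.0016, 0.0008], 'tau': [0.015, -48.3479, 24.2953, 5.7411, 0.0153, -0.0063], 'tool_pos': [0.5704, 0.0853, 0.1165], 'tcp_rot': [-3.1143, 0.4126, -0.0005], 'wrist_force': [0.4557, -0.6389, 0.1822], 'ft_torque': [-0.0533, -0.0309, 0.0051], 'finger_gap': 0.0855}
R [[0.966, -0.26, 0.0], [-0.26, -0.966, 0.0], [0.0, -0.0, -1.0]]
tool mm [ 0.2  3.8 55.5]
[[75.34207094 26.17937241]]
[[66.89298873 74.61993298]]
[[66.79038607 53.11722162]]
```

View pics/s2c.png

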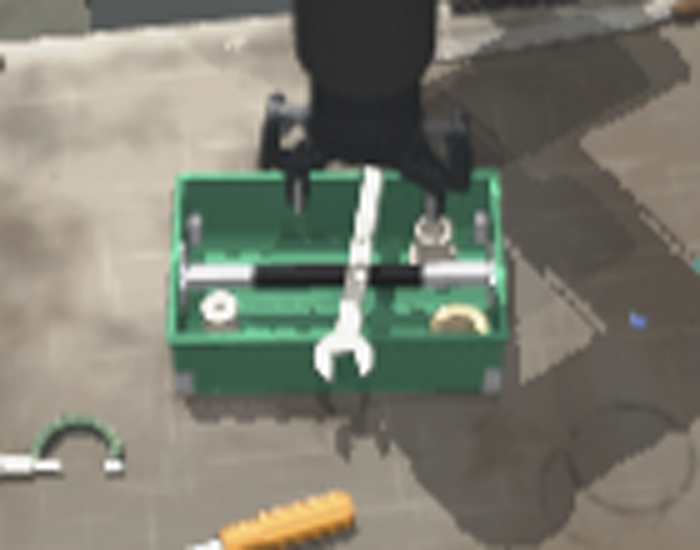

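carry_out --plan '[0, 4, 10, 0, 0, 0, 15, 0, 0, 0, 15, 0, 0, 0, 10, 0, 0, 0, 5, 0, 0, 0, 0, 0, 0, 0, 0, 0, 0, 0, 0, 0]'

```text
time_s: 3.4
tool_pos: [0.5698, 0.0811, 0.062]
tcp_rot: [-3.114, 0.413, -0.002]
wrist_force: [-0.3, -1.1, 0.3]
finger_gap: 0.0853
```

carry_out --plan '[0, 0, 0, 0, 0, 0, 0, 0, 0, 0, 0, 0, 0, 0, 0, 0, 0, 0, 0, 0, 0, 0, 0, 0, 0, 0, 0, 0, 0, 0, 0, 0]' --hand 1

```text
time_s: 4.2
tool_pos: [0.5694, 0.0809, 0.0615]
tcp_rot: [3.114, -0.413, 0.0]
wrist_force: [-0.9, -0.2, 4.0]
finger_gap: 0.0141
```

carry_out --plan '[0, 0, 0, 0, 0, 0, -3, 0, 0, 0, -8, 0, 0, 0, -15, 0, 0, 0, -25, 0, 0, 0, -25, 0, 0, 0, -20, 0, 0, 0, 0, 0]'

```text
time_s: 5.0
tool_pos: [0.5709, 0.0815, 0.1608]
tcp_rot: [-3.112, 0.413, -0.007]
wrist_force: [0.3, -0.8, -1.3]
finger_gap: 0.0141
```

```bash
python3 -c "
from h import *
st()
c=snap('scene');im=c['color'][110:260,230:430];a=cv2.resize(im,None,fx=3,fy=3,interpolation=2)
d=snap('top');b=cv2.resize(d['color'][130:280,250:370],None,fx=2,fy=3,interpolation=2)[:,:]
cv2.imwrite('pics/l1.png',a[:,:,::-1])
"
```

```text
{'time_s': 5.0, 'joints': [0.4813, 0.2516, -0.3117, 0.0008, -1.0022, 0.8253], 'joint_vel': [0.0014, 0.0334, -0.0508, -0.0209, 0.0478, 0.0003], 'tau': [-0.1052, -47.6083, 26.76, 6.3599, -0.6583, 0.0002], 'tool_pos': [0.5709, 0.0815, 0.1608], 'tcp_rot': [-3.1118, 0.4128, -0.0075], 'wrist_force': [0.3398, -0.8112, -1.2792], 'ft_torque': [-0.0072, -0.0491, -0.0183], 'finger_gap': 0.0141}
R [[0.965, -0.261, 0.005], [-0.261, -0.965, 0.002], [0.004, -0.003, -1.0]]
```

View pics/l1.png

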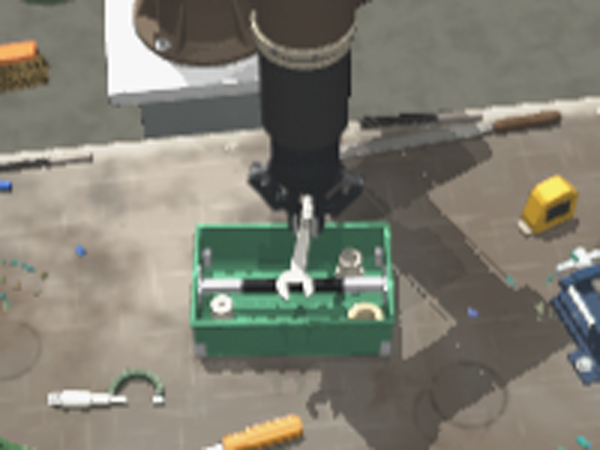

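carry_out --plan '[0, 10, 0, 0, -2, 20, 0, 0, -2, 32, 0, 0, -2, 32, 0, 0, -2, 32, 0, 0, -2, 32, 0, 0, -2, 32, 0, 0, -2, 32, 0, 0]'

```text
time_s: 5.9
tool_pos: [0.4958, -0.1318, 0.1566]
tcp_rot: [3.114, -0.414, -0.003]
wrist_force: [0.6, -0.5, -1.4]
finger_gap: 0.014
```

carry_out --plan '[-2, 32, 0, 0, -2, 32, 0, 0, -1, 20, 0, 0, 0, 11, 5, 3, 0, 0, 10, 6, 0, 0, 15, 6, 0, 0, 20, 0, 0, 0, 10, 0]'

```text
time_s: 6.7
tool_pos: [0.4664, -0.2202, 0.0952]
tcp_rot: [3.033, -0.82, -0.005]
wrist_force: [-0.5, -0.0, -2.6]
finger_gap: 0.0142
```

```bash
python3 -c "
from h import *
goal([.47,-.22,-.012])
c=snap('scene');im=c['color'][110:260,150:350];a=cv2.resize(im,None,fx=3,fy=3,interpolation=2)
cv2.imwrite('pics/l2.png',a[:,:,::-1])
"
```

```text
{'time_s': 6.7, 'joints': [-0.0604, 0.2352, -0.5127, -0.0006, -0.826, 1.1035], 'joint_vel': [0.003, 0.1162, -0.091, 0.0074, 0.2165, 0.0135], 'tau': [0.0119, -43.8502, 24.0823, 5.7359, -0.0002, -0.1694], 'tool_pos': [0.4664, -0.2202, 0.0952], 'tcp_rot': [3.0325, -0.8198, -0.0049], 'wrist_force': [-0.4927, -0.017, -2.5617], 'ft_torque': [0.038, 0.0022, -0.0104], 'finger_gap': 0.0142}
R [[0.864, -0.504, -0.003], [-0.504, -0.864, 0.001], [-0.003, 0.001, -1.0]]
tool mm [  3.4  -2.1 107.2]
```

View pics/l2.png

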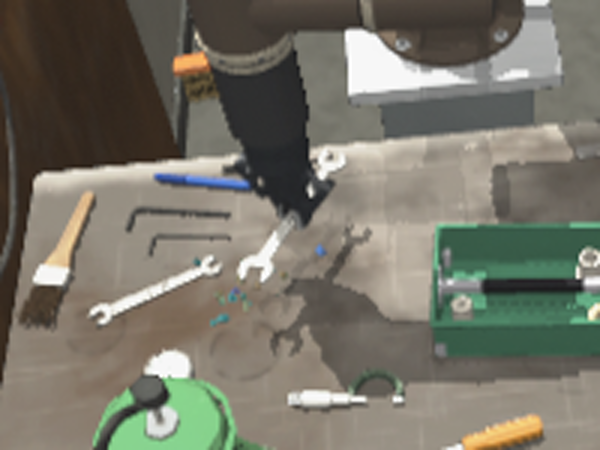

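carry_out --plan '[0, 0, -10, 0, 0, 0, -20, -5, 0, 0, -25, -5, 0, 0, -15, -5, 0, -10, 0, 0, 2, -20, 0, 0, 2, -32, 0, 0, 2, -32, 0, 0]'

```text
time_s: 7.55
tool_pos: [0.4986, -0.1298, 0.1677]
tcp_rot: [-3.113, 0.419, -0.001]
wrist_force: [1.0, -1.0, -1.7]
finger_gap: 0.0141
```

carry_out --plan '[2, -32, 0, 0, 2, -32, 0, 0, 2, -32, 0, 0, 2, -32, 0, 0, 2, -32, 0, 0, 2, -25, 0, 0, 1, -20, 0, 0, 0, -10, 0, 0]'

```text
time_s: 8.35
tool_pos: [0.5675, 0.075, 0.1673]
tcp_rot: [-3.114, 0.414, -0.0]
wrist_force: [0.8, -0.2, -1.7]
finger_gap: 0.014
```

carry_out --plan '[0, -6, 0, 0, 0, 0, 0, 0, 0, 0, 0, 0, 0, 0, 0, 0, 0, 0, 0, 0, 0, 0, 0, 0, 0, 0, 0, 0, 0, 0, 0, 0]'

```text
time_s: 9.15
tool_pos: [0.5688, 0.0789, 0.1673]
tcp_rot: [-3.114, 0.414, -0.0]
wrist_force: [-0.4, -0.1, -1.5]
finger_gap: 0.0141
```

```bash
python3 -c "
from h import *
goal([.5694,.0809,.0615])"
```

```text
{'time_s': 9.15, 'joints': [0.4784, 0.2446, -0.3042, -0.0, -1.0219, 0.8281], 'joint_vel': [0.0028, 0.0011, 0.0008, 0.0007, 0.0003, 0.001], 'tau': [-0.0515, -47.4382, 27.2122, 6.5398, 0.0002, 0.0003], 'tool_pos': [0.5688, 0.0789, 0.1673], 'tcp_rot': [-3.1141, 0.414, -0.0], 'wrist_force': [-0.4418, -0.0697, -1.4999], 'ft_torque': [0.0282, 0.024, -0.0416], 'finger_gap': 0.0141}
R [[0.965, -0.261, 0.0], [-0.261, -0.965, 0.0], [0.0, -0.0, -1.0]]
tool mm [ 1.000e-01 -2.100e+00  1.058e+02]
```

carry_out --plan '[0, -2, 10, 0, 0, 0, 25, 0, 0, 0, 30, 0, 0, 0, 20, 0, 0, 0, 10, 0, 0, 0, 6, 0, 0, 0, 3, 0, 0, 0, 1, 0]'

```text
time_s: 9.95
tool_pos: [0.5697, 0.0811, 0.0627]
tcp_rot: [-3.114, 0.413, -0.001]
wrist_force: [0.1, -0.5, -0.7]
finger_gap: 0.014
```

carry_out --plan '[0, 0, 0.5, 0, 0, 0, 0, 0, 0, 0, 0, 0, 0, 0, 0, 0, 0, 0, 0, 0, 0, 0, 0, 0, 0, 0, 0, 0, 0, 0, 0, 0]'

```text
time_s: 10.75
tool_pos: [0.5693, 0.0809, 0.0618]
tcp_rot: [3.114, -0.414, 0.0]
wrist_force: [-0.3, -0.9, -1.3]
finger_gap: 0.0138
```

carry_out --plan '[0, 0, 0.5, 0, 0, 0, 0.5, 0, 0, 0, 0, 0, 0, 0, 0, 0, 0, 0, 0, 0, 0, 0, 0, 0, 0, 0, 0, 0, 0, 0, 0, 0]'

```text
time_s: 11.55
tool_pos: [0.5694, 0.0809, 0.0615]
tcp_rot: [-3.114, 0.413, -0.001]
wrist_force: [-3.6, 0.7, 6.7]
finger_gap: 0.0141
```

Contact. Release, rise about 13.5 mm, and regrip at the fingertips.

carry_out --plan '[0, 0, 0, 0, 0, 0, 0, 0, 0, 0, 0, 0, 0, 0, 0, 0, 0, 0, 0, 0, 0, 0, 0, 0, 0, 0, -7, 0, 0, 0, -6, 0]' --hand -0.2

```text
time_s: 12.35
tool_pos: [0.5694, 0.0809, 0.0743]
tcp_rot: [3.114, -0.413, 0.0]
wrist_force: [0.7, -0.5, 0.1]
finger_gap: 0.0509
```

carry_out --plan '[0, 0, 0, 0, 0, 0, 0, 0, 0, 0, 0, 0, 0, 0, 0, 0, 0, 0, 0, 0, 0, 0, 0, 0, 0, 0, 0, 0, 0, 0, 0, 0]'

```text
time_s: 13.15
tool_pos: [0.5693, 0.0809, 0.0737]
tcp_rot: [3.114, -0.414, -0.0]
wrist_force: [0.5, 0.3, -0.5]
finger_gap: 0.0514
```

carry_out --plan '[0, 0, -2, 0, 0, 0, 0, 0, 0, 0, 0, 0, 0, 0, 0, 0, 0, 0, 0, 0, 0, 0, 0, 0, 0, 0, 0, 0, 0, 0, 0, 0]'

```text
time_s: 13.95
tool_pos: [0.5693, 0.0809, 0.0758]
tcp_rot: [3.114, -0.414, -0.0]
wrist_force: [0.7, -0.0, 0.2]
finger_gap: 0.0509
```

carry_out --plan '[0, 0, 0, 0, 0, 0, 0, 0, 0, 0, 0, 0, 0, 0, 0, 0, 0, 0, 0, 0, 0, 0, 0, 0, 0, 0, 0, 0, 0, 0, 0, 0]' --hand 1

```text
time_s: 14.75
tool_pos: [0.5693, 0.0809, 0.076]
tcp_rot: [-3.114, 0.414, -0.0]
wrist_force: [-2.2, 0.0, 5.8]
finger_gap: 0.0131
```

carry_out --plan '[0, 0, 0, 0, 0, 0, -3, 0, 0, 0, -6, 0, 0, 0, -12, 0, 0, 0, -18, 0, 0, 0, -20, 0, 0, 0, -12, 0, 0, 0, -5, 0]'

```text
time_s: 15.55
tool_pos: [0.57, 0.0812, 0.1537]
tcp_rot: [-3.113, 0.413, -0.004]
wrist_force: [-0.3, 0.2, -1.9]
finger_gap: 0.0133
```

```bash
python3 -c "
from h import *
goal([.47,-.22,.0])
c=snap('scene');im=c['color'][110:260,230:430];a=cv2.resize(im,None,fx=3,fy=3,interpolation=2)
cv2.imwrite('pics/l3.png',a[:,:,::-1])
"
```

```text
{'time_s': 15.55, 'joints': [0.4812, 0.2583, -0.3203, 0.0002, -0.9896, 0.8254], 'joint_vel': [0.0021, -0.0271, 0.034, -0.0094, -0.0899, -0.0016], 'tau': [-0.0321, -48.1369, 26.7721, 6.4681, -0.0999, -0.0003], 'tool_pos': [0.57, 0.0812, 0.1537], 'tcp_rot': [-3.1128, 0.4134, -0.0035], 'wrist_force': [-0.3354, 0.2397, -1.8968], 'ft_torque': [-0.0144, 0.0153, 0.0113], 'finger_gap': 0.0133}
R [[0.965, -0.261, 0.002], [-0.261, -0.965, 0.001], [0.002, -0.002, -1.0]]
tool mm [-18.2 317.1 153.1]
```

View pics/l3.png

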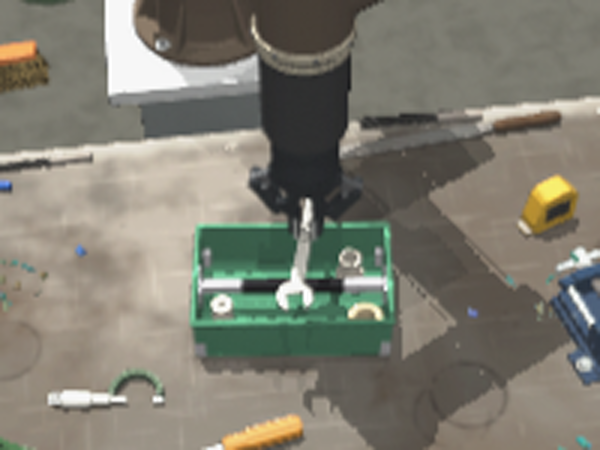

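Spanner is held level (near head at (293,292), far at (306,210)), tray undisturbed. Carry it to the bare bench.

carry_out --plan '[0, 8, 0, 0, -2, 16, 0, 0, -2, 28, 0, 0, -2, 28, 0, 0, -2, 28, 0, 0, -2, 28, 0, 0, -2, 28, 0, 0, -2, 28, 0, 0]'

```text
time_s: 16.4
tool_pos: [0.5037, -0.1027, 0.1509]
tcp_rot: [3.114, -0.414, -0.003]
wrist_force: [0.8, -0.2, -1.3]
finger_gap: 0.0133
```

carry_out --plan '[-2, 28, 0, 0, -2, 28, 0, 0, -2, 28, 0, 0, 0, 25, 0, 0, 0, 16, 0, 3, 0, 0, 10, 5, 0, 0, 20, 5, 0, 0, 20, 2]'

```text
time_s: 17.2
tool_pos: [0.4657, -0.2208, 0.1008]
tcp_rot: [-3.032, 0.824, 0.001]
wrist_force: [1.3, 0.9, -1.6]
finger_gap: 0.0131
```

carry_out --plan '[0, 0, 20, 0, 0, 0, 20, 0, 0, 0, 20, 0, 0, 0, 15, 0, 0, 0, 10, 0, 0, 0, 5, 0, 0, 0, 0, 0, 0, 0, 0, 0]'

```text
time_s: 18.0
tool_pos: [0.4674, -0.2201, 0.0122]
tcp_rot: [3.034, -0.817, 0.001]
wrist_force: [0.3, 0.3, -1.3]
finger_gap: 0.0134
```

```bash
python3 -c "
from h import *
goal([.47,-.22,.0])"
```

```text
{'time_s': 18.0, 'joints': [-0.0596, 0.3562, -0.5938, 0.0002, -0.6202, 1.1043], 'joint_vel': [0.0015, -0.0078, 0.0043, -0.0004, -0.0002, 0.0002], 'tau': [-0.0954, -46.8875, 18.2154, 4.3808, 0.0074, 0.0045], 'tool_pos': [0.4674, -0.2201, 0.0122], 'tcp_rot': [3.0336, -0.8166, 0.0009], 'wrist_force': [0.2564, 0.3034, -1.3236], 'ft_torque': [0.0182, -0.0542, 0.0288], 'finger_gap': 0.0134}
R [[0.865, -0.502, 0.001], [-0.502, -0.865, -0.0], [0.001, -0.0, -1.0]]
tool mm [ 2.2 -1.4 12.2]
```

carry_out --plan '[0, 0, 4, 0, 0, 0, 3, 0, 0, 0, 2, 0, 0, 0, 1, 0, 0, 0, 0.5, 0, 0, 0, 0, 0, 0, 0, 0, 0, 0, 0, 0, 0]'

```text
time_s: 18.8
tool_pos: [0.4672, -0.2198, 0.0019]
tcp_rot: [3.034, -0.816, 0.0]
wrist_force: [-1.9, 1.7, 6.3]
finger_gap: 0.0132
```

carry_out --plan '[0, 0, 0.5, 0, 0, 0, 0, 0, 0, 0, 0, 0, 0, 0, 0, 0, 0, 0, 0, 0, 0, 0, 0, 0, 0, 0, 0, 0, 0, 0, 0, 0]'

```text
time_s: 19.6
tool_pos: [0.4672, -0.2198, 0.0019]
tcp_rot: [3.034, -0.816, 0.0]
wrist_force: [-3.1, 3.0, 12.8]
finger_gap: 0.0131
```

carry_out --plan '[0, 0, -0.5, 0, 0, 0, 0, 0, 0, 0, 0, 0, 0, 0, 0, 0, 0, 0, 0, 0, 0, 0, 0, 0, 0, 0, 0, 0, 0, 0, 0, 0]' --hand -0.3

```text
time_s: 20.4
tool_pos: [0.4672, -0.2199, 0.0013]
tcp_rot: [3.034, -0.817, -0.0]
wrist_force: [-0.3, -0.4, 0.8]
finger_gap: 0.0555
```

carry_out --plan '[0, 0, -5, 0, 0, 0, -10, 0, 0, 0, -20, 0, 0, 0, -40, 0, 0, 0, -40, 0, 0, 0, -30, 0, 0, 0, -10, 0, 0, 0, 0, 0]'

```text
time_s: 21.2
tool_pos: [0.4682, -0.22, 0.1587]
tcp_rot: [-3.033, 0.816, -0.007]
wrist_force: [0.6, 1.0, -0.3]
finger_gap: 0.0555
```

```bash
cat > m.py <<'E'
from h import *
goal([.47,-.22,.0])
c=snap('top');im=c['color'];hsv=cv2.cvtColor(im,cv2.COLOR_RGB2HSV)
roi=np.zeros(im.shape[:2],np.uint8);roi[160:250,262:366]=1
g=cv2.inRange(hsv,(65,90,40),(90,255,255))*roi
h=cv2.convexHull(np.argwhere(g>0)[:,::-1].astype(np.float32))
r=cv2.minAreaRect(ray(c,h[:,0],0.075)[:,:2].astype(np.float32));print('tray',r)
# grip from black pixels on bar at z=.055
b=((hsv[:,:,2]<45)).astype(np.uint8)*roi
n,l,s,cc=cv2.connectedComponentsWithStats(b)
for k in range(1,n):
    if s[k,4]>60: 
        Q=ray(c,np.argwhere(l==k)[:,::-1],0.055)[:,:2];print(s[k],cv2.minAreaRect(Q.astype(np.float32)))
d=snap('scene')
A=cv2.resize(im[150:290,262:462],None,fx=3,fy=3,interpolation=2)
cv2.imwrite('pics/m1.png',A[:,:,::-1])
B=cv2.resize(d['color'][120:270,150:380],None,fx=3,fy=3,interpolation=2);cv2.imwrite('pics/m2.png',B[:,:,::-1])
E
python3 m.py
```

```text
{'time_s': 21.2, 'joints': [-0.0593, 0.1593, -0.4382, 0.0002, -0.9688, 1.1041], 'joint_vel': [0.0013, 0.0425, -0.0462, -0.0146, 0.0342, -0.0004], 'tau': [-0.0276, -40.3831, 26.736, 6.3068, -0.4293, -0.0], 'tool_pos': [0.4682, -0.22, 0.1587], 'tcp_rot': [-3.0329, 0.8163, -0.0069], 'wrist_force': [0.5679, 1.0328, -0.256], 'ft_torque': [-0.02, 0.034, -0.0149], 'finger_gap': 0.0555}
R [[0.865, -0.502, 0.004], [-0.502, -0.865, -0.0], [0.004, -0.002, -1.0]]
tool mm [  0.9  -0.6 158.7]
tray ((0.5650633573532104, 0.0657549500465393), (0.2409876585006714, 0.151145339012146), 83.07479858398438)
[297 204  30  37 149] ((0.5390996932983398, 0.052250079810619354), (0.13593690097332, 0.06912095844745636), 39.38164138793945)
```

View pics/m2.png

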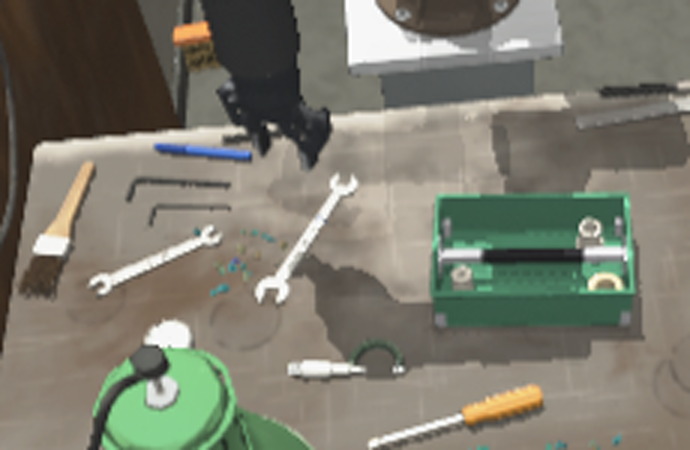

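carry_out --plan '[-4, -18, 0, 0, -8, -40, 0, 0, -8, -40, 0, 0, -8, -40, 0, 0, -8, -40, 0, 0, -8, -40, 0, 0, -8, -40, 0, 0, -7, -37, 0, 0]' --hand -1

```text
time_s: 22.1
tool_pos: [0.5637, 0.0664, 0.1543]
tcp_rot: [3.032, -0.816, -0.004]
wrist_force: [0.1, -0.5, -0.7]
finger_gap: 0.0854
```

carry_out --plan '[0, 0, 0, 8, 0, 0, 0, 8, 0, 0, 0, 8, 0, 0, 0, 8, 0, 0, 0, 8, 0, 0, 0, 8, 0, 0, 0, 8, 0, 0, 0, 8]'

```text
time_s: 22.9
tool_pos: [0.5633, 0.0645, 0.1542]
tcp_rot: [2.131, -2.304, -0.002]
wrist_force: [1.2, 0.3, -0.0]
finger_gap: 0.0855
```

carry_out --plan '[0, 0, 0, 2.7, 0, 0, 0, 0, 0, 0, 0, 0, 0, 0, 0, 0, 0, 0, 0, 0, 0, 0, 0, 0, 0, 0, 0, 0, 0, 0, 0, 0]'

```text
time_s: 23.7
tool_pos: [0.5643, 0.0649, 0.1564]
tcp_rot: [-2.085, 2.35, -0.0]
wrist_force: [0.5, 0.4, -0.2]
finger_gap: 0.0853
```

```bash
python3 -c "
from h import *
s,R=goal([.565,.0655,.026])
y=R[:,1];print(np.degrees(np.arctan2(-y[1],-y[0])),np.degrees(np.arctan2(y[1],y[0])))
c=snap('scene');im=c['color']
a=proj(c,[[.565,.0655,.055],[.565+.12*.0,.0655,.045]]);print(a)
hsv=cv2.cvtColor(im,cv2.COLOR_RGB2HSV);g=cv2.inRange(hsv,(65,90,40),(90,255,255))
cv2.imwrite('pics/t1.png',cv2.resize(im[140:260,260:400],None,fx=5,fy=5,interpolation=2)[:,:,::-1])
t=np.array([-.115,.0]);th=np.radians(-6.8);M=np.array([[np.cos(th),-np.sin(th)],[np.sin(th),np.cos(th)]])
for yy in(-.065,.065): print((proj(c,np.r_[M@[0,yy]+[.565,.0655],.055])-[260,140])*5)
"
```

```text
{'time_s': 23.7, 'joints': [0.4589, 0.2451, -0.3315, 0.0, -0.994, -0.5781], 'joint_vel': [0.0021, -0.0018, 0.0011, -0.0002, -0.0012, 0.0004], 'tau': [0.0002, -46.1269, 26.163, 6.1849, 0.0006, 0.004], 'tool_pos': [0.5643, 0.0649, 0.1564], 'tcp_rot': [-2.0851, 2.3496, -0.0001], 'wrist_force': [0.4652, 0.4192, -0.2149], 'ft_torque': [0.0093, 0.0068, 0.0456], 'finger_gap': 0.0853}
R [[-0.119, -0.993, 0.0], [-0.993, 0.119, 0.0], [-0.0, -0.0, -1.0]]
tool mm [ -0.7  -0.6 130.4]
-6.825764476676947 173.17423552332306
[[326.90805273 202.99624807]
 [326.94079761 204.57909652]]
[[247.31934328 315.51686396]]
[[421.88040695 314.44488456]]
```

View pics/t1.png

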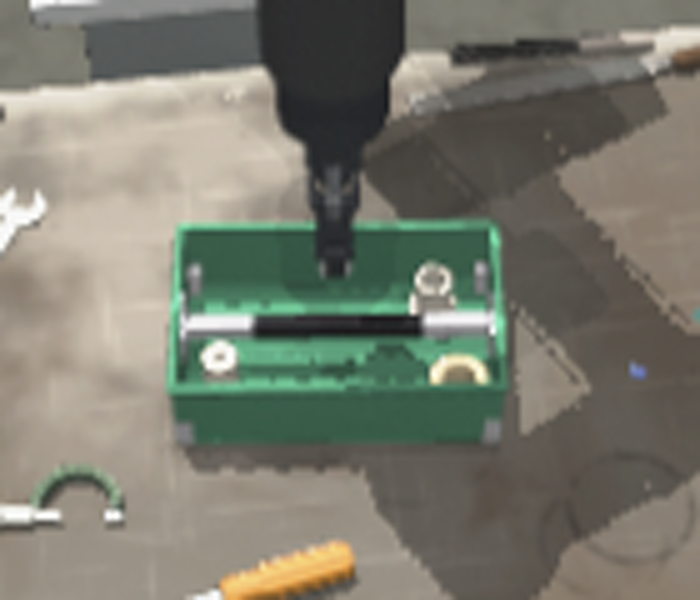

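carry_out --plan '[0, 0, 15, 0, 0, 0, 25, 0, 0, 0, 25, 0, 0, 0, 25, 0, 0, 0, 20, 0, 0, 0, 12, 0, 0, 0, 8, 0, 0, 0, 0, 0]'

```text
time_s: 24.55
tool_pos: [0.564, 0.0648, 0.0257]
tcp_rot: [2.084, -2.349, -0.001]
wrist_force: [-0.1, 0.3, 0.3]
finger_gap: 0.0856
```

carry_out --plan '[0, 0, 0, 0, 0, 0, 0, 0, 0, 0, 0, 0, 0, 0, 0, 0, 0, 0, 0, 0, 0, 0, 0, 0, 0, 0, 0, 0, 0, 0, 0, 0]' --hand 1

```text
time_s: 25.35
tool_pos: [0.5645, 0.065, 0.0268]
tcp_rot: [-2.085, 2.349, -0.0]
wrist_force: [-0.7, 0.3, 5.7]
finger_gap: 0.0128
```

carry_out --plan '[0, 0, 0, 0, 0, 0, 0, 0, 0, 0, 0, 0, 0, 0, 0, 0, 0, 0, 0, 0, 0, 0, -1, 0, 0, 0, -2, 0, 0, 0, -3, 0]'

```text
time_s: 26.15
tool_pos: [0.563, 0.0644, 0.0313]
tcp_rot: [2.083, -2.348, -0.002]
wrist_force: [-0.6, 0.2, -8.1]
finger_gap: 0.0129
```

carry_out --plan '[0, 0, -4, 0, 0, 0, -5, 0, 0, 0, -6, 0, 0, 0, -7, 0, 0, 0, -8, 0, 0, 0, -9, 0, 0, 0, -10, 0, 0, 0, -10, 0]'

```text
time_s: 26.95
tool_pos: [0.5643, 0.0649, 0.0923]
tcp_rot: [-2.085, 2.35, -0.0]
wrist_force: [0.3, -0.3, -8.6]
finger_gap: 0.013
```

carry_out --plan '[0, 0, -10, 0, 0, 0, -10, 0, 0, 0, -10, 0, 0, 0, -10, 0, 0, 0, -10, 0, 0, 0, -10, 0, 0, 0, -8, 0, 0, 0, -6, 0]'

```text
time_s: 27.75
tool_pos: [0.5644, 0.0649, 0.1662]
tcp_rot: [-2.085, 2.35, -0.0]
wrist_force: [0.1, 0.5, -8.3]
finger_gap: 0.013
```

carry_out --plan '[0, 0, -4, 0, 0, 0, -2, 0, 0, 0, -1, 0, 0, 0, 0, 0, 0, 0, 0, 0, 0, 0, 0, 0, 0, 0, 0, 0, 0, 0, 0, 0]'

```text
time_s: 28.55
tool_pos: [0.5643, 0.0649, 0.1722]
tcp_rot: [2.085, -2.35, -0.0]
wrist_force: [-0.4, 0.8, -8.3]
finger_gap: 0.013
```

```bash
python3 -c "
from h import *
s,R=st()
c=snap('scene');im=c['color']
cv2.imwrite('pics/f1.png',cv2.resize(im[90:250,190:420],None,fx=3.4,fy=3.4,interpolation=2)[:,:,::-1])
c=snap('top');hsv=cv2.cvtColor(c['color'],cv2.COLOR_RGB2HSV)
g=cv2.inRange(hsv,(65,90,40),(90,255,255));g[:150]=0;g[260:]=0;g[:,:240]=0;g[:,366:]=0
h=cv2.convexHull(np.argwhere(g>0)[:,::-1].astype(np.float32))
for z in(.2,.22,.24): print(z,cv2.minAreaRect(ray(c,h[:,0],z)[:,:2].astype(np.float32)))
"
```

```text
{'time_s': 28.55, 'joints': [0.4589, 0.2305, -0.3111, -0.0, -1.0293, -0.5782], 'joint_vel': [-0.0016, -0.0006, 0.0005, 0.0003, -0.0007, -0.0008], 'tau': [-0.0013, -50.0171, 30.0773, 7.5943, 0.1162, -0.0024], 'tool_pos': [0.5643, 0.0649, 0.1722], 'tcp_rot': [2.085, -2.3498, -0.0001], 'wrist_force': [-0.3633, 0.8077, -8.2975], 'ft_torque': [-0.0949, 0.0797, -0.0032], 'finger_gap': 0.013}
R [[-0.119, -0.993, -0.0], [-0.993, 0.119, -0.0], [0.0, 0.0, -1.0]]
0.2 ((0.5658582448959351, 0.049810051918029785), (0.21444231271743774, 0.15379568934440613), 83.37488555908203)
0.22 ((0.5634814500808716, 0.04980764538049698), (0.21070615947246552, 0.15111616253852844), 83.37488555908203)
0.24 ((0.5611046552658081, 0.04980521276593208), (0.2069699764251709, 0.14843662083148956), 83.37488555908203)
```

View pics/f1.png

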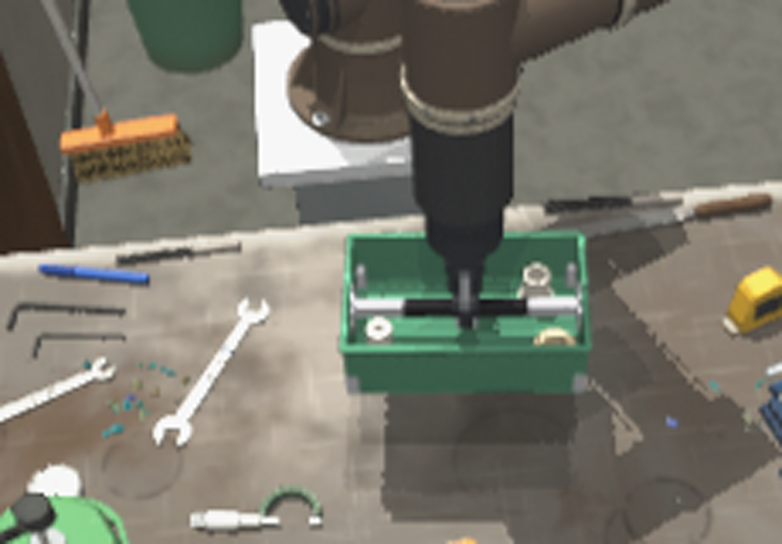

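The tray hangs level at about 145 mm with its three bushings upright, at (378,328), (537,278) and (553,337). The spanner lies at (212,370). Now I'll hold it still.

carry_out --plan '[0, 0, 0, 0, 0, 0, 0, 0, 0, 0, 0, 0, 0, 0, 0, 0, 0, 0, 0, 0, 0, 0, 0, 0, 0, 0, 0, 0, 0, 0, 0, 0]'

```text
time_s: 29.45
tool_pos: [0.5643, 0.0649, 0.1723]
tcp_rot: [-2.085, 2.35, -0.0]
wrist_force: [0.0, 0.7, -9.8]
finger_gap: 0.0132
```

carry_out --plan '[0, 0, 0, 0, 0, 0, 0, 0, 0, 0, 0, 0, 0, 0, 0, 0, 0, 0, 0, 0, 0, 0, 0, 0, 0, 0, 0, 0, 0, 0, 0, 0]'

```text
time_s: 30.25
tool_pos: [0.5643, 0.0649, 0.1723]
tcp_rot: [2.085, -2.35, 0.0]
wrist_force: [0.3, 0.6, -8.3]
finger_gap: 0.0131
```

carry_out --plan '[0, 0, 0, 0, 0, 0, 0, 0, 0, 0, 0, 0, 0, 0, 0, 0, 0, 0, 0, 0, 0, 0, 0, 0, 0, 0, 0, 0, 0, 0, 0, 0]'

```text
time_s: 31.05
tool_pos: [0.5643, 0.0649, 0.1723]
tcp_rot: [-2.085, 2.35, 0.0]
wrist_force: [-0.5, 0.7, -8.1]
finger_gap: 0.013
```

carry_out --plan '[0, 0, 0, 0, 0, 0, 0, 0, 0, 0, 0, 0, 0, 0, 0, 0, 0, 0, 0, 0, 0, 0, 0, 0, 0, 0, 0, 0, 0, 0, 0, 0]'

```text
time_s: 31.85
tool_pos: [0.5643, 0.0649, 0.1723]
tcp_rot: [2.085, -2.35, 0.0]
wrist_force: [0.4, 0.3, -8.4]
finger_gap: 0.0129
```

carry_out --plan '[0, 0, 0, 0, 0, 0, 0, 0, 0, 0, 0, 0, 0, 0, 0, 0, 0, 0, 0, 0, 0, 0, 0, 0, 0, 0, 0, 0, 0, 0, 0, 0]'

```text
time_s: 32.65
tool_pos: [0.5643, 0.0649, 0.1723]
tcp_rot: [2.085, -2.35, -0.0]
wrist_force: [-0.3, -0.0, -7.8]
finger_gap: 0.0129
```

```bash
python3 -c "
from h import *
st()
im=snap('scene')['color'];o=cv2.imread('pics/s2.png')
a=cv2.resize(im[90:250,190:420],None,fx=3.4,fy=3.4,interpolation=2)[:,:,::-1];b=cv2.imread('pics/f1.png')
print('change since lift',np.abs(a.astype(int)-b).max(2).mean(),(np.abs(a.astype(int)-b).max(2)>40).mean())
print(job_done())"
```

```text
{'time_s': 32.65, 'joints': [0.4589, 0.2303, -0.3111, -0.0, -1.0294, -0.5782], 'joint_vel': [-0.0003, 0.0001, -0.0003, 0.0003, -0.0001, 0.0008], 'tau': [0.0016, -50.039, 30.1004, 7.6001, 0.1186, 0.003], 'tool_pos': [0.5643, 0.0649, 0.1723], 'tcp_rot': [2.0851, -2.3498, -0.0], 'wrist_force': [-0.3066, -0.0312, -7.8423], 'ft_torque': [-0.1789, 0.0182, 0.0543], 'finger_gap': 0.0129}
R [[-0.119, -0.993, -0.0], [-0.993, 0.119, 0.0], [0.0, 0.0, -1.0]]
change since lift 0.7815203287197232 4.701369038664059e-06
the job is handed in; nothing more can be done
None
```

I took the spanner off and laid it flat on the bare bench near (0.47, -0.22). I then lifted the tray by the middle of its bar to about 14.5 cm and held it still for about 4 s. The job was handed in at 32.65 s with the tray still held up.

**Regrip:** My first grip left the fingertips about 13 mm below the spanner, so it could not have been laid down without a drop. I set it back on the tray rims, gripped it at the fingertips, and then lowered it until it touched the bench.

**Last checks:**
- **Pose and load:** the tool stayed at z = 0.172 and pointing straight down throughout the hold. The wrist carried a steady load of about 8 N, which fits the tray's weight.
- **Pictures:** the scene view just after the lift showed the tray level, all three bushings standing and the spanner flat on the bench. A second view at the end of the hold was practically unchanged.
- **Check that failed:** the top-view outline of the lifted tray was cut off by my search window and partly hidden by the arm. That means levelness rests on the scene picture and the tool's orientation.
- **Not measured:** I checked that the micrometer, dial gauge and tape measure had not moved only by eye, and the arm did not go near them.

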